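# Find the flush catch under a kitchen scale and open its battery door

## Task

The bench scale lies face down for a battery change. Feel along the inlaid grey strip behind the black battery door for the flush catch, press it in with a fingertip until the door springs loose, then push the door fully open toward the front of the scale (the side nearest the robot), let the catch come back up and move clear. Only touch and push: pick nothing up, and leave the things standing around the scale where they are.

Things in the scene. Friction and masses are not known exactly. Their poses are not given: they have to be found in the camera images.
- scale: Grey bench scale lying upside down, fixed, 210 (x) x 320 (y) x 50 mm high to its flat underside, now on top. Origin: centre of its footprint on the worktop; x points from its front (near the robot) to its back, y left, z up. Four rubber feet (28 mm wide, 12 mm high) stand on the flat at x +-86, y +-138 mm. Under the door is a bay 50 x 110 x 20 mm with cells.
- strip_mid (a point): Middle of the top face of the inlaid strip: 65 mm behind the scale's origin (+x), 49 mm up. Visible strip 50 (x) x 136 mm (y), rigid, 1 mm below the flat. The catch, a flat 44 mm square key of the same grey, 1 mm below the strip in a 46 mm opening, is centred on its width, its centre anywhere within 42 mm of this point along the scale's y. It yields to a fingertip wholly on it.
- catch (a joint): Travel of the catch, m: 0 up (at rest), 0.006 fully pressed straight down. It starts to move at 1 to 2 N and takes about 4 N fully down; it frees the door from about 0.0045 on, and springs back up when released.
- door (a joint): Travel of the battery door, m: 0 shut, 0.050 fully open (a hard stop), along the scale's -x (toward the robot). Shut, it is locked by the catch. When freed, a spring throws it 0.014 open; friction of about 1.5 N then holds it wherever it is pushed.
- door_edge (a point): Middle of the upright back (+x) edge of the black battery door, half way up; moves with the door. The door is a plate 72 (x) x 120 (y) x 8 mm on the flat underside: the edge stands 50.5 to 58.5 mm above the worktop. Ribs 4 mm high run along its two sides. Door shut: 32 mm behind the scale's origin. Pushing this edge toward the scale's -x opens the freed door.
- jar_gold: Loose bystander: spice jar with a golden lid, 45 mm wide, 100 mm high, left of the scale. Origin: centre of its underside.
- shaker: Loose bystander: small grey-topped shaker, 44 mm wide, 90 mm high, left of the scale. Origin: centre of its underside.
- tape: Loose bystander: roll of tan tape lying flat, 98 mm wide, 25 mm high, right of the scale. Origin: centre of its underside.
- jar_white: Loose bystander: spice jar with a white lid, 47 mm wide, 98 mm high, right of the scale. Origin: centre of its underside.

How it is judged (in metres and radians):
On the way:
1. the catch is pressed in with the fingers (value of joint catch above 0.004 m and value of joint door below 0.03 m).
At the end, for the whole second after the job is handed in: The battery door is at least 44 of its 50 mm open and at rest, the catch is back up (within 1.5 mm), and the two jars, the shaker and the tape are within 20 mm of where they stood (value of joint door above 0.044 m and velocity of joint door between -0.005 and 0.005 m/s and value of joint catch below 0.0015 m and distance of each of jar_gold, shaker, tape, jar_white from where it was at the start of the episode below 0.02 m); the robot touches nothing.
It fails at once if a thing standing beside the scale is moved by more than 20 mm, lifted or knocked over (distance of any of jar_gold, shaker, tape, jar_white from where it was at the start of the episode above 0.02 m or angle between any of jar_gold, shaker, tape, jar_white's own z axis and vertical above 0.4 rad).
It also fails if it takes over 64 s, if anything falls off the work surface, if the arm or the gripper's body presses on something with over 40 N, if the wrist force passes 120 N, or if a joint passes its speed limit or range.

## Robot

A 6-joint arm with a two-finger parallel gripper is mounted at the origin on a cart in front of the work surface, level with it; the furniture and walls round the work are solid. World frame = base frame: x ahead of the robot, y to its left, z up, the work surface at z = 0. Lengths are in m, angles in degrees, forces in N, time in s.
With the tool pointing down it reaches from about 0.3 to 0.75 m from the base axis. Payload 8.5 kg.
Tool frame: the origin (TCP) lies on the centre line of the jaws, within the pads' length; the fingertips stand 22 mm ahead of it and the grasp point (between the pads) lies 3 mm ahead of it (env.tip_reach is the distance from the TCP to the fingertips, in m); y points along the fingers, z is the direction in which the jaws open and shut, and the axes are right-handed (so a half turn about y gives the same grasp; the last joint's range is limited). The gripper opens to 85 mm and grips with 20 to 120 N. Pads are 22 mm wide; open, the fingers measure 114 mm over their backs; the gripper's body (76 mm by 85 mm) begins 54 mm behind the grasp point. The pads swing forward as they close: fully open they stand 13 mm farther back than shut.
Start: joints at [51.893, 21.807, 74.336, -0, 83.858, -12.336], TCP at [0.239, 0.495, 0.253] pointing down, gripper open.
Joint ranges: [-178.18, 178.18], [-50.72, 133.34], [12.68, 142.11], [-81.47, 261.47], [9.98, 163.14], [-165.26, 165.26]. Speed limits (degrees/s): [136.94, 136.94, 180, 180, 180, 180].

## Interface

Orientations are given as a 3x3 rotation matrix whose columns are the frame's x, y, z axes.
In Python, from rig import env, get_image gives the robot as it stands. The module is installed in compiled form; this text tells all that it offers.
- The arm moves only by the tool carry_out, never from a script. Its argument "targets" is a list that holds one entry, the list of rows, each a list of 7 numbers: the closure, from 0 (fully open) to 1 (shut), then the shift along the world's x, y, z in mm, then the turn, a rotation vector about the world's x, y, z in degrees. In form: [[[claw, dx, dy, dz, ax, ay, az], ...]]. A call has 1 to 20 rows; each row is the pose to reach, as a shift and turn from the pose commanded when the call began; what a row does not reach only later rows make up. A row lasts 1/12 s, in which the tool goes at most 41.7 mm and 7.16 degrees, less where a joint would pass 70% of its speed; a pose out of reach is approached as far as the arm can. A call with a gripper value outside its range is refused whole. The fingers move at their own pace and stop on an object; "squeeze" is the grip in N (left out, the last holds). Time passes only in rows, so rows that repeat a pose let the fingers close. It gives the time, the measured TCP pose, the force and the opening at its end, in the units of the state.
- env.observe(): the state, without advancing time (a new reading comes with each control period).
- get_image(name): name is "side" or "top"; returns a dict with "img" (420x560x3 uint8, red, green, blue), "fx", "fy", "cx", "cy" (pixels), "rvec" (rotation vector, rad) and "tvec" (3), from world to camera coordinates, as OpenCV has them. Camera axes: x right, y down, z forward; pixel columns grow to the right and rows downward; lengths in m; the calibration is good to about 2 mm. A picture is of the moment at which its call begins. There is no depth.
- env.close_job(): hands the job in, once; it reports no verdict.
The state is a dict: "time_s": time; "q": joint angles; "qvel": joint speeds; "joint_efforts": joint torques, N m; "position": TCP position; "tool_rot": TCP orientation; "ft_force": force on the tool from outside, world axes, zero at the start; "wrist_torque": the same for the moment, N m; "grip_width": finger opening in m.
Only numpy, scipy, OpenCV 4.12 (cv2) and the standard library are available. Lean on these libraries where they do the work, as an engineer would, in place of code of your own. Each camera call takes 0.05 s, during which the arm holds its last target.

## Working session

There is one attempt and no reset: what is moved stays moved. The work goes in short steps, Python scripts to look and compute and a tool call to move; the robot and the scene stay as the last step left them, time stands still between calls to the robot, and variables do not carry over. Pictures are saved under pics/ and viewed, and the job is handed in when it is done.

Besides the shell and the picture viewer there is one more tool, called after ">>>" as name([rows], argument=value, ...), one row to a line, values as JSON. carry_out: Moves the arm, as the interface text tells. Its arguments: {"type":"object","properties":{"targets":{"type":"array"},"squeeze":{"type":"number"}},"required":["targets"]}

```bash
mkdir -p pics; python3 - <<'E'
from rig import env,get_image
import cv2,numpy as np
for n in("top","side"):
    d=get_image(n);cv2.imwrite(f"pics/{n}0.png",d["img"][:,:,::-1])
    R=cv2.Rodrigues(np.array(d["rvec"]))[0];print(n,d["fx"],d["cx"],d["cy"],(-R.T@np.array(d["tvec"]).ravel()).round(3),R.round(3).tolist())
o=env.observe();print(o,env.tip_reach)
E
```

```text
top 382.23454051723917 277.8763568052136 207.09058874342028 [0.319 0.056 1.007] [[0.004, -1.0, -0.003], [-0.973, -0.003, -0.232], [0.232, 0.004, -0.973]]
side 394.535821765275 277.2596921192271 209.65494463675319 [ 0.266 -0.613  0.694] [[0.93, -0.367, -0.004], [-0.244, -0.612, -0.752], [0.274, 0.701, -0.659]]
{'time_s': 0.1, 'q': array([ 5.18946960e+01,  2.18373170e+01,  7.43787899e+01, -5.13844288e-04,
        8.38577358e+01, -1.23355996e+01]), 'qvel': array([ 0.00972013, -0.06520449, -0.01293906,  0.02512731,  0.05479177,
       -0.04394514]), 'joint_efforts': array([ 2.91518729e-03, -4.49214363e+01, -2.31660247e+01, -1.74772722e-04,
        3.60232698e-03,  1.29720920e-04]), 'position': array([0.23897265, 0.49511567, 0.25278129]), 'tool_rot': array([[ 9.00549092e-01, -7.88311029e-04,  4.34753621e-01],
       [-4.34754254e-01, -1.01962798e-03,  9.00548555e-01],
       [-2.66625403e-04, -9.99999169e-01, -1.26094662e-03]]), 'ft_force': array([-0.57636059,  0.0364532 , -0.08974712]), 'wrist_torque': array([0.01992386, 0.01948441, 0.00517583]), 'grip_width': 0.0854285406750007} 0.022
```

View pics/top0.png

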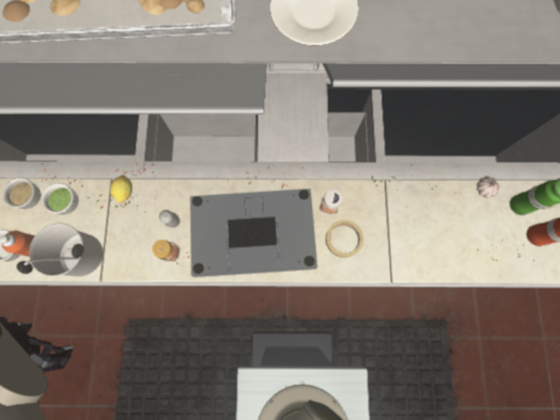

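View pics/side0.png

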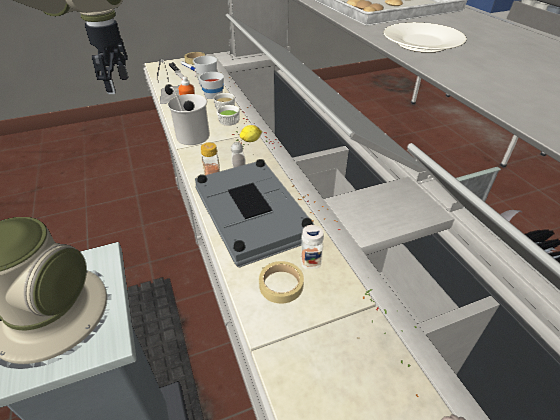

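The top view shows the scale at about (252,232), the door at (252,232), the feet at (197,201), (303,195), (309,261) and (198,268), and a faint outline near (255,205). I'll zoom in on it.

```bash
python3 - <<'E'
import cv2,numpy as np
a=cv2.imread("pics/top0.png")[180:285,180:325]
b=cv2.resize(a,None,fx=5,fy=5,interpolation=cv2.INTER_CUBIC)
b=np.clip((b.astype(float)-20)*1.8,0,255).astype(np.uint8)
cv2.imwrite("pics/tz.png",b)
a=cv2.imread("pics/side0.png")[150:270,185:335]
b=cv2.resize(a,None,fx=5,fy=5,interpolation=cv2.INTER_CUBIC)
b=np.clip((b.astype(float)-20)*1.8,0,255).astype(np.uint8)
cv2.imwrite("pics/sz.png",b)
E
```

```text
(no output)
```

View pics/tz.png

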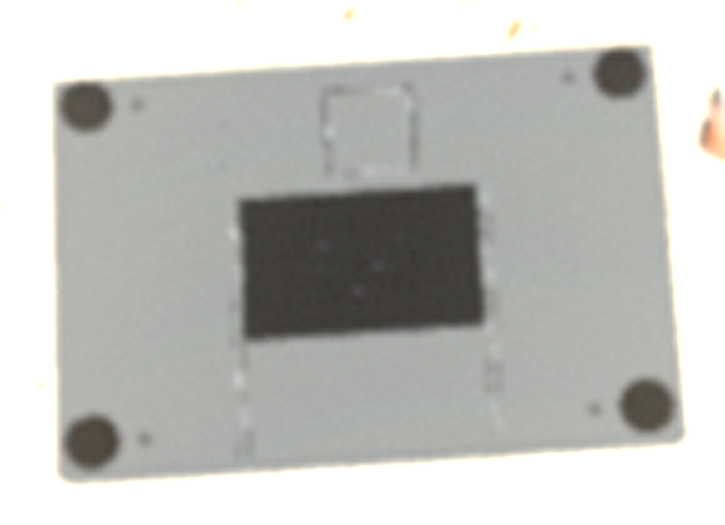

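View pics/sz.png

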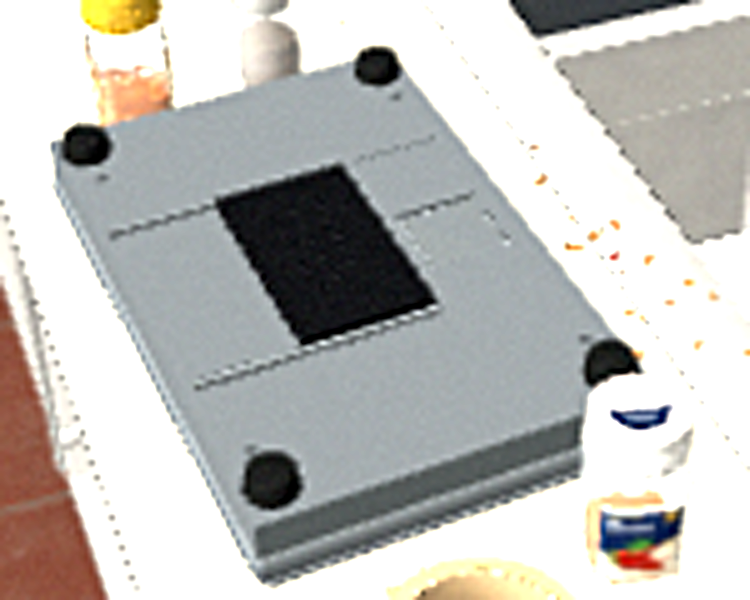

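```bash
cat > h.py <<'E'
import numpy as np,cv2
from rig import env,get_image
def ray(d,u,v,z):
    R=cv2.Rodrigues(np.array(d["rvec"]))[0];t=np.array(d["tvec"]).ravel()
    c=-R.T@t; r=R.T@np.array([(u-d["cx"])/d["fx"],(v-d["cy"])/d["fy"],1]); return c+r*(z-c[2])/r[2]
def proj(d,p):
    K=np.array([[d["fx"],0,d["cx"]],[0,d["fy"],d["cy"]],[0,0,1]])
    return cv2.projectPoints(np.array([p],float),np.array(d["rvec"]),np.array(d["tvec"]),K,None)[0].ravel()
E
python3 - <<'E'
from h import *
loc={'LB':(86,138),'RB':(86,-138),'RF':(-86,-138),'LF':(-86,138)}
Z=dict(top=dict(LB=(86,106),RB=(619,73),RF=(646,405),LF=(91,441)),side=dict(LB=(378,65),RB=(610,361),RF=(271,479),LF=(86,145)))
off=dict(top=(180,180),side=(185,150))
D={n:get_image(n) for n in off}
px=lambda n,u,v:((u+.5)/5-.5+off[n][0],(v+.5)/5-.5+off[n][1])
res={}
for n in off:
    W=np.array([ray(D[n],*px(n,*Z[n][k]),0.060)[:2] for k in loc]);L=np.array([loc[k] for k in loc])/1e3
    H,_=cv2.estimateAffinePartial2D(L,W); s=np.hypot(H[0,0],H[1,0]);th=np.degrees(np.arctan2(H[1,0],H[0,0]))
    print(n,H[:,2].round(4),th.round(2),s.round(3),(L@H[:,:2].T+H[:,2]-W).round(4).tolist())
    res[n]=(H[:,2],th)
c=(res['top'][0]+res['side'][0])/2;th=np.radians((res['top'][1]+res['side'][1])/2);R=np.array([[np.cos(th),-np.sin(th)],[np.sin(th),np.cos(th)]])
print("scale",c,np.degrees(th))
def l(n,u,v,z): return ((ray(D[n],*px(n,u,v),z)[:2]-res[n][0])@R*1e3).round(1)
for p in [(325,90),(412,88),(413,172),(330,178)]: print("catch top",l('top',*p,.049))
for p in [(240,200),(474,186),(483,323),(246,337)]: print("door top",l('top',*p,.0585))
for p in [(355,160),(437,137),(398,216),(473,194),(487,212),(507,242)]: print("side marks",l('side',*p,.049))
for p in [(343,163),(437,302),(302,345),(216,198)]: print("door side",l('side',*p,.0585))
for nm,u,v,z in [("gold",165,249,.1),("shak",167,216,.09),("white",333,199,.098),("tape",344,239,.025)]: print(nm,ray(D['top'],u,v,z).round(3))
E
```

```text
top [0.4845 0.1252] 3.87 0.99 [[0.0001, -0.0001], [0.0002, 0.0002], [-0.0002, 0.0], [-0.0001, -0.0001]]
side [0.483  0.1239] 4.11 0.991 [[-0.0008, 0.0001], [-0.0003, -0.0013], [0.001, 0.0006], [0.0001, 0.0006]]
scale [0.48371355 0.12455933] 3.9876645040700063
catch top [88.7 14.9]
catch top [ 86.8 -30.2]
catch top [ 42.2 -28.2]
catch top [41.9 14.5]
door top [31.4 59.8]
door top [ 30.8 -58.9]
door top [-39.2 -59. ]
door top [-38.4  59.3]
side marks [44.5 74.5]
side marks [93.2 74.1]
side marks [45.7 20.3]
side marks [89. 20.]
side marks [89.   3.1]
side marks [ 87.4 -23.5]
door side [33.1 63.1]
door side [ 30.9 -60.2]
door side [-40.2 -60.4]
door side [-38.1  64.2]
gold [0.431 0.328 0.1  ]
shak [0.514 0.332 0.09 ]
white [ 0.556 -0.076  0.098]
tape [ 0.468 -0.112  0.025]
```

The catch outline in the top view spans local y of about +15 to -29 mm, so its centre is at about (65, -7) mm. In world coordinates that is about (0.549, 0.122). I'll approach above it with the gripper shut.

>>> carry_out([
  [[1,8,-9,0,0,0,1],[1,23,-28,0,0,0,2],[1,40,-48,0,0,0,4],[1,57,-69,0,0,0,6],[1,74,-89,0,0,0,8],[1,91,-110,0,0,0,10],[1,108,-130,0,0,0,12],[1,125,-151,0,0,0,14],[1,142,-171,0,0,0,16],[1,160,-192,0,0,0,18],[1,177,-213,0,0,0,20],[1,194,-233,0,0,0,22],[1,211,-254,-5,0,0,24],[1,228,-274,-15,0,0,26],[1,245,-295,-25,0,0,28],[1,262,-315,-35,0,0,29],[1,279,-336,-45,0,0,30],[1,295,-355,-50,0,0,30],[1,305,-367,-53,0,0,30],[1,310,-373,-53,0,0,30]],
], squeeze=40)

```text
time_s: 1.87
position: [0.5499, 0.1208, 0.1995]
tool_rot: [[0.997, -0.001, -0.072], [0.072, -0.0, 0.997], [-0.001, -1.0, -0.0]]
ft_force: [-0.3, 0.2, 0.8]
grip_width: 0.0003
```

>>> carry_out([
  [[1,0,0,-10,0,0,0],[1,0,0,-25,0,0,0],[1,0,0,-45,0,0,0],[1,0,0,-65,0,0,0],[1,0,0,-85,0,0,0],[1,0,0,-98,0,0,0],[1,-1,1,-105,0,0,0],[1,-1,1,-108,0,0,0],[1,-1,1,-110,0,0,0],[1,-1,1,-110,0,0,0],[1,-1,1,-110,0,0,0]],
])

```text
time_s: 2.78
position: [0.5484, 0.1235, 0.0911]
tool_rot: [[0.997, 0.001, -0.074], [0.074, 0.0, 0.997], [0.001, -1.0, -0.0]]
ft_force: [-0.7, 0.4, 0.2]
grip_width: 0.0003
```

```bash
python3 - <<'E'
from h import *
o=env.observe();print(o['position'],o['ft_force'])
for n,(x0,y0,w,h) in dict(top=(180,170,160,120),side=(185,130,160,140)).items():
    d=get_image(n);cv2.imwrite(f"pics/{n}1.png",cv2.resize(d["img"][y0:y0+h,x0:x0+w,::-1],None,fx=4,fy=4,interpolation=cv2.INTER_CUBIC))
E
```

```text
[0.54838744 0.12349089 0.09107043] [-0.74213042  0.42382772  0.1801689 ]
```

View pics/side1.png

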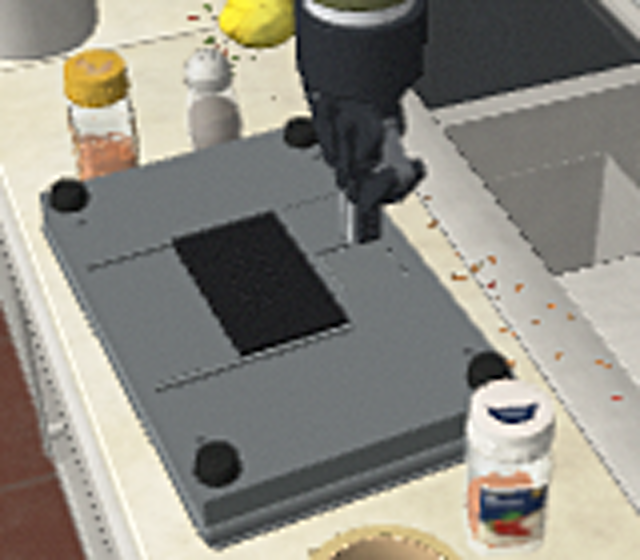

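View pics/top1.png

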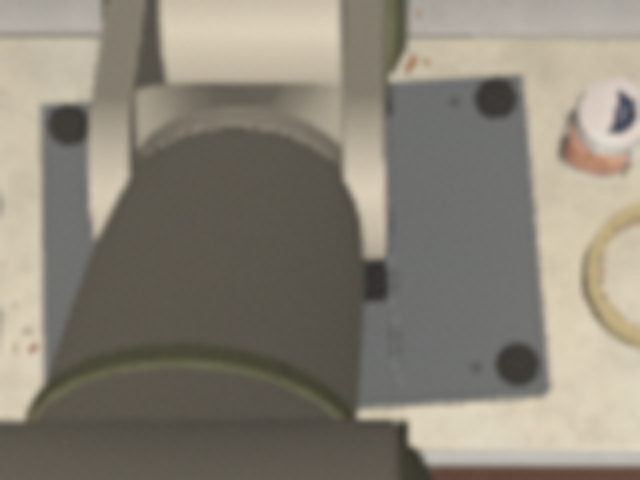

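The side view shows the shut fingers above the catch at about (362,240). The jars have not moved. I'll feel downward now.

>>> carry_out([
  [[1,0,-1,-5,0,0,0],[1,0,-1,-10,0,0,0],[1,0,-1,-14,0,0,0],[1,0,-1,-17,0,0,0],[1,0,-1,-19,0,0,0],[1,0,-1,-20,0,0,0],[1,0,-1,-21,0,0,0],[1,0,-1,-22,0,0,0],[1,0,-1,-22,0,0,0],[1,0,-1,-22,0,0,0]],
])

```text
time_s: 3.72
position: [0.5481, 0.1223, 0.0685]
tool_rot: [[0.997, 0.0, -0.074], [0.074, -0.0, 0.997], [0.0, -1.0, -0.0]]
ft_force: [-0.8, 0.4, 2.0]
grip_width: 0.0002
```

The tip is at 46.5 mm with 2 N, below the strip's level, so it is on the catch and yielding.

>>> carry_out([
  [[1,0,0,-1,0,0,0],[1,0,0,-2,0,0,0],[1,0,0,-3,0,0,0],[1,0,0,-4,0,0,0],[1,0,0,-4.5,0,0,0],[1,0,0,-4.5,0,0,0],[1,0,0,-4.5,0,0,0]],
])

```text
time_s: 4.3
position: [0.5483, 0.1223, 0.0641]
tool_rot: [[0.997, 0.001, -0.074], [0.074, -0.0, 0.997], [0.001, -1.0, -0.0]]
ft_force: [-1.2, 0.0, 5.3]
grip_width: -0.0002
```

```bash
python3 - <<'E'
from h import *
o=env.observe();print(o['position'],o['ft_force'])
for n,(x0,y0,w,h) in dict(side=(185,130,160,140)).items():
    d=get_image(n);cv2.imwrite(f"pics/{n}2.png",cv2.resize(d["img"][y0:y0+h,x0:x0+w,::-1],None,fx=4,fy=4,interpolation=cv2.INTER_CUBIC))
E
```

```text
[0.54828811 0.12227728 0.06405565] [-1.19031235  0.03869024  5.26834383]
```

View pics/side2.png

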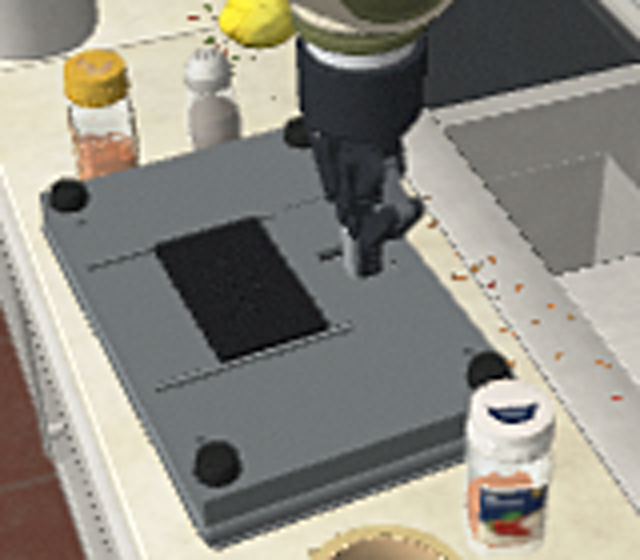

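The door has sprung loose: its back edge moved forward and now runs from about (262,215) to (330,325). I'll lift to a tip height of about 54 mm and then push it.

>>> carry_out([
  [[1,0,0,3,0,0,0],[1,0,0,8,0,0,0],[1,0,0,12,0,0,0],[1,0,1,12,0,0,0],[1,-4,3,12,0,0,0],[1,-12,5,12,0,0,0],[1,-20,6,12,0,0,0],[1,-28,5,12,0,0,0],[1,-33,5,12,0,0,0],[1,-38,4,12,0,0,0],[1,-43,4,12,0,0,0],[1,-48,4,12,0,0,0],[1,-53,3,12,0,0,0],[1,-58,3,12,0,0,0],[1,-62,3,12,0,0,0],[1,-64,2,12,0,0,0],[1,-64,2,12,0,0,0]],
])

```text
time_s: 5.77
position: [0.4834, 0.1243, 0.0758]
tool_rot: [[0.997, -0.001, -0.074], [0.074, 0.0, 0.997], [-0.001, -1.0, 0.0]]
ft_force: [-0.7, -0.1, -0.1]
grip_width: -0.0004
```

>>> carry_out([
  [[1,-2,0,0,0,0,0],[1,-4,0,0,0,0,0],[1,-5,0,0,0,0,0],[1,-6,0,0,0,0,0]],
])

```text
time_s: 6.1
position: [0.4781, 0.1242, 0.0758]
tool_rot: [[0.997, 0.0, -0.074], [0.074, -0.0, 0.997], [0.0, -1.0, -0.0]]
ft_force: [1.9, -1.3, -0.1]
grip_width: 0.0003
```

```bash
python3 - <<'E'
from h import *
for n,(x0,y0,w,h) in dict(side=(185,130,160,140)).items():
    d=get_image(n);cv2.imwrite(f"pics/{n}3.png",cv2.resize(d["img"][y0:y0+h,x0:x0+w,::-1],None,fx=4,fy=4,interpolation=cv2.INTER_CUBIC))
E
```

```text
(no output)
```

View pics/side3.png

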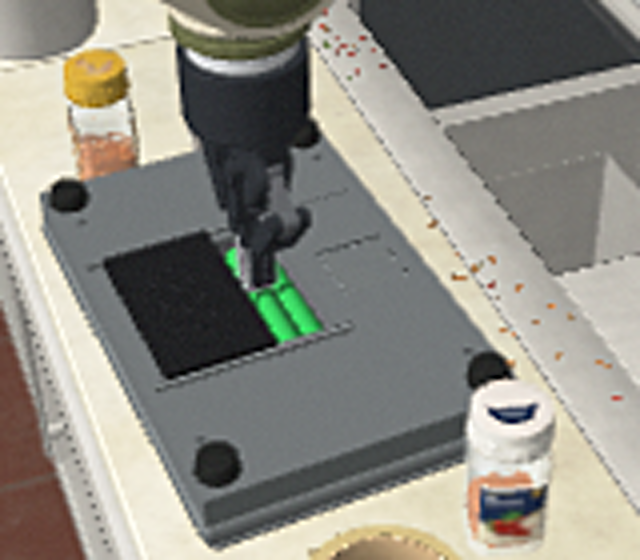

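The door is most of the way open with the cells showing, and its back edge runs from (208,232) to (277,347). The force is only friction, so I'll keep pushing until I feel the stop.

>>> carry_out([
  [[1,-1,0,0,0,0,0],[1,-2,0,0,0,0,0],[1,-3,0,0,0,0,0],[1,-4,0,0,0,0,0]],
])

```text
time_s: 6.48
position: [0.4759, 0.1242, 0.0761]
tool_rot: [[0.997, 0.005, -0.074], [0.074, 0.0, 0.997], [0.005, -1.0, -0.0]]
ft_force: [10.2, 0.1, -5.6]
grip_width: 0.0002
```

That is the hard stop, at 10 N and TCP local x of about -8 mm, as expected. I'll back off and lift clear.

>>> carry_out([
  [[1,3,0,0,0,0,0],[1,8,0,0,0,0,0],[1,13,0,1,0,0,0],[1,15,0,6,0,0,0],[1,15,0,18,0,0,0],[1,15,0,35,0,0,0],[1,15,0,55,0,0,0],[1,10,15,75,0,0,0],[1,0,35,95,0,0,0],[1,-15,60,115,0,0,0],[1,-35,85,130,0,0,0],[1,-55,110,145,0,0,0],[1,-75,135,155,0,0,0],[1,-95,160,160,0,0,0],[1,-115,185,165,0,0,0],[1,-130,205,165,0,0,0],[1,-140,215,165,0,0,0],[1,-145,220,165,0,0,0],[1,-145,220,165,0,0,0],[1,-145,220,165,0,0,0]],
])

```text
time_s: 8.15
position: [0.3293, 0.344, 0.2409]
tool_rot: [[0.997, -0.0, -0.074], [0.074, -0.0, 0.997], [-0.0, -1.0, -0.0]]
ft_force: [-0.2, 0.8, -0.3]
grip_width: -0.0
```

```bash
python3 - <<'E'
from h import *
o=env.observe();print(o['position'],o['ft_force'],o['time_s'])
for n,(x0,y0,w,h) in dict(side=(185,130,160,140),top=(140,170,220,120)).items():
    d=get_image(n);f=4 if n=='side' else 3.5;cv2.imwrite(f"pics/{n}4.png",cv2.resize(d["img"][y0:y0+h,x0:x0+w,::-1],None,fx=f,fy=f,interpolation=cv2.INTER_CUBIC))
E
```

```text
[0.32934227 0.34397892 0.24091365] [-0.17570742  0.81367919 -0.3368805 ] 8.15
```

View pics/side4.png

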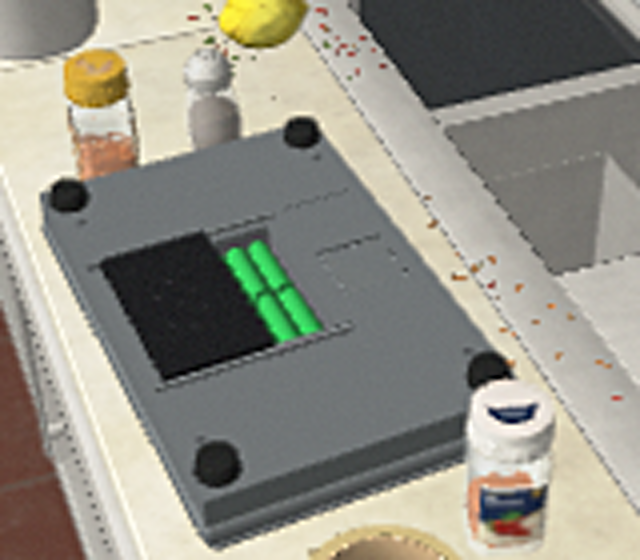

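View pics/top4.png

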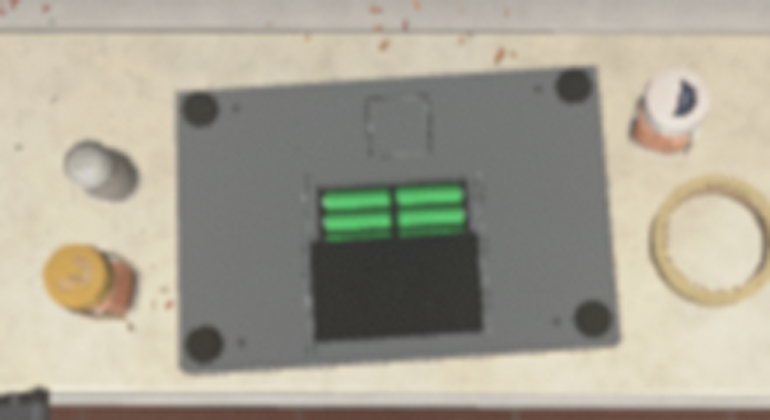

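The door is open with its back edge around (394,238) in the top crop. The catch outline looks as it did at the start and the bystanders are in place. I'll measure the door edge and hand in if it agrees.

```bash
python3 - <<'E'
from h import *
d=get_image("top");a=cv2.imread("pics/top0.png")[:,:,::-1]
p=ray(d,394.5/3.5-.5+140,238.5/3.5-.5+170,.0585)[:2]-[.4845,.1252]
th=np.radians(3.9);x=p@[np.cos(th),np.sin(th)]*1e3;print("edge x",x,"open",32-x)
diff=cv2.absdiff(a,d["img"]).max(2)
for n,(u,v) in dict(gold=(168,250),shak=(169,217),white=(332,201),tape=(344,239)).items():print(n,diff[v-18:v+18,u-14:u+20].mean())
x<-12 and env.close_job()
print(env.observe()['ft_force'])
E
```

```text
edge x -18.799961796225602 open 50.7999617962256
gold 0.9060457516339869
shak 2.6143790849673203
white 0.9509803921568627
tape 0.9485294117647058
the job is handed in; nothing more can be done
the job is handed in; nothing more can be done
```

The battery door is fully open, the catch looks back up, and the job is handed in; it took about 8 s of the 64 s allowed.

**What I did**
- **Finding the catch:** its outline showed in the camera images, about 7 mm right of the strip's middle. I felt down onto it with the shut fingers, and it gave at about 2 N.
- **Pressing it:** I pushed it to its full 6 mm by the tip height, at about 5 N, and the picture showed the door had sprung loose.
- **Opening the door:** I pushed its back edge toward the robot until it met the hard stop at about 10 N. Then I backed off, lifted and moved the arm clear.

**What the last checks showed**
- **Door:** the image puts it 50.8 mm open, which matches the 50 mm stop within camera error.
- **Catch:** its outline looks the same as at the start. I judged this by eye and did not measure its height.
- **Robot:** it was clear of the scale, with a force reading under 1 N, which is the level seen in free air.
- **Bystanders:** the two jars and the tape look unchanged against the first image (average difference about 1 grey level). The shaker's patch differed slightly more, at 2.6. It looks to be in the same place, so I took that as shading and did not look into it further.

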